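Set the lamp attenuator to its third click

TASK

Set the light attenuator on the white lamp box: with a fingertip, push its black lever all the way back to the stop at the red-marked end, then push it away from that end through three clicks, counted by feel, and leave it seated in the third notch. Only push the lever, never pinch it, and leave the yellow-lidded cup, the petri dish and the test cartridge where they are.

Things in the scene. Friction and masses are not known exactly. Their poses are not given: they have to be found in the camera images.
- lamp_box: White bench lamp box, fixed, 100 mm (its x) by 190 mm (its y) by 52 mm high, a grey slide plate on top (44 by 130 mm, top at 54 mm). Origin: centre of its underside, on the worktop. The lever slides along the box's own y axis; the box is turned by up to 0.4 rad either way. Only the lever stands higher than 55 mm. A steel light port stands 10 mm out of the +y end face.
- home_mark (a point): Centre of the red bar across the slide plate (12 by 44 mm, flat, 54 mm above the worktop) that marks the home end of the slide: box y = -58 mm.
- att_lever (a joint): Lever slide, m: 0 at the home stop by the red bar, growing along box +y to 0.072 at the far stop; starts anywhere but home. Sprung notches hold it every 12 mm: 0.012 first click, 0.024 second, 0.036 third. A steady 4 to 6 N of push takes it up the hump half-way to the next notch; there the resistance vanishes at once: it snaps ahead of the finger into the next notch and stays.
- lever_knob (a point): Centre of the lever's upright black knob (white line on top): 14 mm thick along the slide, 20 mm across it, from 60 mm to 88 mm above the worktop, this point at 74 mm. At joint value q it lies on the box's centre line (box x = 0) at box y = q - 0.036.
- cup_mid (a point): Loose specimen cup with a yellow lid, 62 mm in diameter, 69 mm high, standing 140 to 190 mm from the box's centre beyond its red-marked end; the point is half-way up. Bystander.
- dish_mid (a point): Loose closed petri dish, 90 mm in diameter, 14 mm high, lying behind the box (its +x side); the point is its centre. Bystander.
- cartridge_mid (a point): Loose flat clear test cartridge, 44 by 62 by 8 mm, lying in front of the box (its -x side); the point is its centre. Bystander.

How it is judged:
On the way, in this order (a step that is already met when the one before it is completed fails the run):
1. the lever is back at the home stop by the red mark (within 3 mm) (value of joint att_lever below 0.003 m), for 0.1 s.
2. the lever is in the third notch, at rest (value of joint att_lever between 0.033 and 0.039 m and velocity of joint att_lever between -0.005 and 0.005 m/s), for 0.2 s.
At the end, for the whole second after the job is handed in: The lever rests in the third notch from home (joint value 0.036 m within 3 mm), after having been at the home stop; the cup, dish and cartridge are within 15 mm of where they stood (all of step 2 and distance of each of cup_mid, dish_mid, cartridge_mid from where it was at the start of the episode below 0.015 m); the robot touches nothing.
It fails at once if the yellow-lidded cup is moved by more than 15 mm or lifted (distance of cup_mid from where it was at the start of the episode above 0.015 m).
It fails at once if the petri dish is moved by more than 15 mm or lifted (distance of dish_mid from where it was at the start of the episode above 0.015 m).
It fails at once if the test cartridge is moved by more than 15 mm or lifted (distance of cartridge_mid from where it was at the start of the episode above 0.015 m).
It fails at once if the lever is pinched (pressed by the fingers on two opposite sides at once) ((contact force between the fingers and att_lever_c0 above 1 N and contact force between the fingers and att_lever_c1 above 1 N) or (contact force between the fingers and att_lever_c2 above 1 N and contact force between the fingers and att_lever_c3 above 1 N)).
It also fails if it takes over 67 s, if anything falls off the work surface, if the arm or the gripper's body presses on something with over 40 N, if the wrist force passes 120 N, or if a joint passes its speed limit or range.

ROBOT

A 6-joint arm with a two-finger parallel gripper is mounted at the origin on a cart in front of the work surface, level with it; the furniture and walls round the work are solid. World frame = base frame: x ahead of the robot, y to its left, z up, the work surface at z = 0. Lengths are in m, angles in rad, forces in N, time in s.
With the tool pointing down it reaches from about 0.325 to 0.9 m from the base axis. Payload 6.1 kg.
Tool frame: the origin (TCP) lies midway between the tips of the shut fingers; the grasp point (between the pads) lies 19 mm behind it; x points along the fingers, y is the direction in which the jaws open and shut, and the axes are right-handed (so a half turn about x gives the same grasp; the last joint's range is limited). The gripper opens to 85 mm and grips with 20 to 120 N. Pads are 22 mm wide; open, the fingers measure 114 mm over their backs; the gripper's body (76 mm by 85 mm) begins 54 mm behind the grasp point. The pads swing forward as they close: fully open they stand 13 mm farther back than shut.
Start: joints at [0.989, 0.22, 1.526, -0, 1.395, -0.126], TCP at [0.275, 0.561, 0.231] pointing down, gripper open.
Joint ranges: [-2.98, 2.98], [-0.91, 2.08], [0.09, 2.57], [-1.24, 4.39], [0.2, 2.65], [-2.68, 2.68]. Speed limits (rad/s): [2.57, 2.57, 3.01, 3.14, 3.14, 3.14].

INTERFACE

Orientations are given as [roll, pitch, yaw] about the fixed x, y, z axes, in that order (R = Rz(yaw) Ry(pitch) Rx(roll)).
In Python, from plant import movep, move_l, set_joints, gripper_to, hold, inverse_kinematics, observe, get_image, get_calibration, Unreachable, job_done gives the robot as it stands. Calls block until the motion is done:
- movep(position, orientation): joint-space move of the TCP to a pose.
- move_l(position, feed=0.15, rotation=None, max_force=None): straight line of the TCP; rotation=None keeps the orientation; feed is the mean speed in m/s. With max_force (N) it stops when the force on the tool has changed by that much, and returns True; else False.
- set_joints(angles): joint-space move.
- gripper_to(opening, f_grip=None): finger opening in m; f_grip is the grip in N (None keeps the last); returns when the fingers have stopped.
- hold(seconds).
- inverse_kinematics(position, orientation): joint angles nearest the present ones, or None.
- observe(): the state.
- get_image(name): name is "side" or "top"; returns (picture, depth): 384x512x3 uint8, red, green, blue; 384x512 float32, m along the optical axis (not along the pixel's ray), 0 where there is no reading.
- get_calibration(name): a dict with "intrinsics" (3x3 intrinsics, pixels), "world_from_camera" (4x4, takes a point from camera to world coordinates). Camera axes: x right, y down, z forward; pixel columns grow to the right and rows downward; lengths in m; the calibration is good to about 2 mm. A picture is of the moment at which its call begins. get_calibration takes no time and is no camera call.
A pose or a line that the arm cannot do raises Unreachable and nothing moves.
- job_done(): hands the job in, once; it reports no verdict.
The state is a dict: "time_s": time; "q": joint angles; "joint_velocities": joint speeds; "joint_torque": joint torques, N m; "eef_pos": TCP position; "tcp_rot": TCP orientation; "ft_force": force on the tool from outside, world axes, zero at the start; "torque": the same for the moment, N m; "opening": finger opening in m.
Only numpy, scipy, OpenCV 4.12 (cv2) and the standard library are available. Lean on these libraries where they do the work, as an engineer would, in place of code of your own. Each camera call takes 0.05 s, during which the arm holds its last target.

## Working session

There is one attempt and no reset: what is moved stays moved. The work goes in short steps, each a Python script; the robot and the scene stay as the last script left them, time stands still between calls to the robot, and variables do not carry over. Pictures are saved under pics/ and viewed, and the job is handed in when it is done.

```bash
mkdir -p pics; ls; python3 - <<'E'
from plant import *
import cv2,numpy as np
for n in("top","side"):
    im,d=get_image(n); cv2.imwrite(f"pics/{n}0.png",im[:,:,::-1]); np.savez(f"{n}0.npz",im=im,d=d)
    c=get_calibration(n);print(n,c)
print(observe())
E
```

```text
pics
top {'intrinsics': array([[354.12879676,   0.        , 255.19485418],
       [  0.        , 354.12879676, 193.36807208],
       [  0.        ,   0.        ,   1.        ]]), 'world_from_camera': array([[-0.01505413, -0.99262891,  0.12025481,  0.38950983],
       [-0.99974544,  0.01292133, -0.01849586, -0.19818767],
       [ 0.01680568, -0.12050264, -0.99257074,  0.93000668],
       [ 0.        ,  0.        ,  0.        ,  1.        ]])}
side {'intrinsics': array([[490.13377747,   0.        , 257.97494841],
       [  0.        , 490.13377747, 186.98053208],
       [  0.        ,   0.        ,   1.        ]]), 'world_from_camera': array([[ 0.90229136, -0.27364452,  0.33315007,  0.22697326],
       [-0.4309762 , -0.5929234 ,  0.68022155, -0.79500391],
       [ 0.01139357, -0.75733778, -0.65292394,  0.62688615],
       [ 0.        ,  0.        ,  0.        ,  1.        ]])}
{'time_s': 0.1, 'q': array([ 9.88904559e-01,  2.21141403e-01,  1.52750609e+00,  1.20870730e-05,
        1.39469097e+00, -1.26080377e-01]), 'joint_velocities': array([-0.00031688, -0.00101251, -0.00239836, -0.00027171, -0.00109669,
       -0.00041351]), 'joint_torque': array([ 1.49647662e-03, -4.98243570e+01, -3.90544689e+01,  7.02988268e-05,
        5.69287251e-03, -1.10285242e-05]), 'eef_pos': array([0.27480685, 0.56073749, 0.2303073 ]), 'tcp_rot': array([-1.70369087,  1.56905048, -2.15950439]), 'ft_force': array([-0.03766685, -0.05571822, -0.14779415]), 'torque': array([-0.02347346, -0.00254189, -0.02262411]), 'opening': 0.08515152306262339}
```

View pics/top0.png

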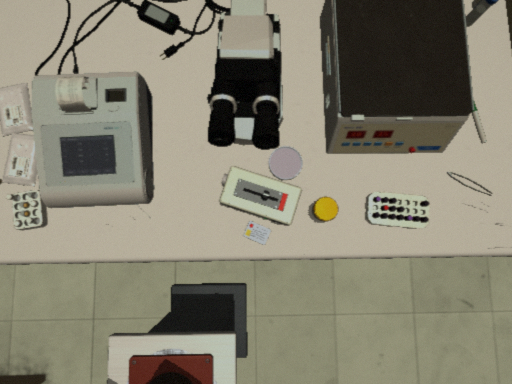

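View pics/side0.png

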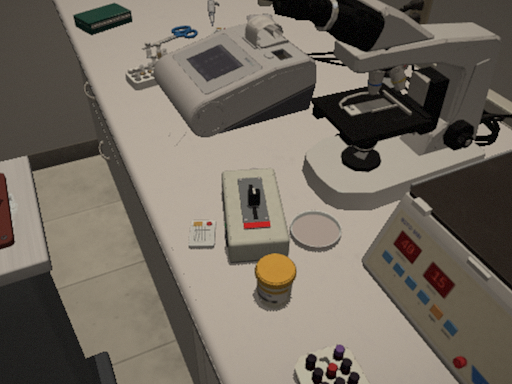

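The top view shows the box at about (260,196), with the red bar at (283,202) and the lever at about (265,193). The cup is at (325,208), the dish at (285,163) and the cartridge at (257,232). Next I'll measure these.

```bash
cat > h.py <<'E'
import numpy as np,cv2
from plant import *
def cloud(n,d):
    c=get_calibration(n);K=c["intrinsics"];T=c["world_from_camera"]
    v,u=np.indices(d.shape)
    P=np.stack([(u-K[0,2])/K[0,0]*d,(v-K[1,2])/K[1,1]*d,d],-1)
    return P@T[:3,:3].T+T[:3,3]
E
python3 - <<'E'
from h import *
for n in("top","side"):
    f=np.load(n+"0.npz");im,d=f["im"],f["d"];P=cloud(n,d)
    ii=im.astype(int);r,g,b=ii[...,0],ii[...,1],ii[...,2]
    reg=(P[...,0]>.25)&(P[...,0]<.65)&(P[...,1]>-.5)&(P[...,1]<0)&(d>0)
    box=np.zeros_like(reg)
    # top of box: height 44..60
    m=reg&(P[...,2]>.045)&(P[...,2]<.058)
    nl,L,st,ce=cv2.connectedComponentsWithStats(m.astype(np.uint8))
    k=1+np.argmax(st[1:,4]); print(n,"comp",st[k],ce[k])
    p=P[L==k]; rc=cv2.minAreaRect(p[:,:2].astype(np.float32)*1000);print("rect",rc,"z",np.median(p[:,2]))
    red=reg&(r>150)&(g<90)&(b<90)&(P[...,2]>.04)
    p=P[red];print("red",red.sum(),np.median(p,0),p.mean(0))
    kn=reg&(P[...,2]>.066)&(np.hypot(P[...,0]-rc[0][0]/1000,P[...,1]-rc[0][1]/1000)<.08)
    p=P[kn];print("knob",kn.sum(),p.mean(0),p.min(0),p.max(0))
    ye=reg&(r>150)&(b<80)&(g>100)&(P[...,2]>.05);p=P[ye];print("cup",ye.sum(),p.mean(0),p.max(0),p.min(0))
    x0,y0=(220,140) if n=="top" else (170,140)
    c=im[y0:y0+125,x0:x0+165]; cv2.imwrite(f"pics/{n}crop.png",cv2.resize(c[:,:,::-1],None,fx=4.5,fy=4.5,interpolation=cv2.INTER_CUBIC))
E
```

```text
top comp [ 220  166   82   59 2914] [260.38469458 194.98009609]
rect ((493.9414367675781, -224.31822204589844), (197.18048095703125, 100.29317474365234), 71.1627426147461) z 0.05226455281618669
red 73 [ 0.47535123 -0.28109034  0.05458987] [ 0.47471371 -0.28187611  0.05442698]
knob 1039 [ 0.54297171 -0.21651796  0.38404392] [ 0.47844986 -0.24717446  0.06921629] [ 0.57380995 -0.15496719  0.41726896]
cup 411 [ 0.45543144 -0.38686563  0.06884087] [ 0.48387652 -0.35955262  0.07327359] [ 0.42856266 -0.41412148  0.0582441 ]
side comp [ 221  168   68   79 4127] [252.65640901 208.08359583]
rect ((494.7103271484375, -227.26385498046875), (191.947265625, 100.16195678710938), 71.13285827636719) z 0.051845899343125446
red 134 [ 0.47707979 -0.28174397  0.0542868 ] [ 0.47669908 -0.28189151  0.05431581]
knob 892 [ 0.53573339 -0.23940841  0.32350493] [ 0.48051019 -0.24828978  0.06623468] [ 0.57297396 -0.20595046  0.39964509]
cup 899 [ 0.45659407 -0.38835111  0.06843855] [ 0.48554489 -0.3602134   0.07130261] [ 0.42851518 -0.41515633  0.06372926]
```

```bash
python3 - <<'E'
from h import *
yaw=np.deg2rad(71.14-90);c0=np.array([.4944,-.2265])
ex=np.array([np.cos(yaw),np.sin(yaw)]);ey=np.array([-ex[1],ex[0]])
for n in("top","side"):
    f=np.load(n+"0.npz");im,d=f["im"],f["d"];P=cloud(n,d)
    bx=(P[...,:2]-c0)@ex;by=(P[...,:2]-c0)@ey;z=P[...,2]
    kn=(abs(bx)<.03)&(abs(by)<.06)&(z>.064)&(z<.12)
    B=np.stack([bx,by,z],-1)
    top=kn&(z>.083);print(n,kn.sum(),"min",B[kn].min(0),"max",B[kn].max(0),"top",top.sum(),B[top].mean(0),B[top].min(0),B[top].max(0))
    # obstacles by height in region near box
    for lo,hi in((.06,.1),(.1,.2),(.2,.3),(.3,.6)):
        m=(d>0)&(z>lo)&(z<hi)&(abs(bx)<.35)&(abs(by)<.4)&~kn
        if m.sum():print(lo,hi,m.sum(),"world min",P[m].min(0).round(3),"max",P[m].max(0).round(3))
    r,g,b=im[...,0].astype(int),im[...,1],im[...,2]
    red=(r>150)&(g<90)&(b<90)&(z>.05)&(z<.06)&(abs(bx)<.03)
    print("red",B[red].mean(0))
E
```

```text
top 51 min [-0.01125524 -0.0201829   0.06921629] max [ 0.00809209 -0.00717283  0.09125325] top 45 [-0.00138751 -0.01367184  0.08790721] [-0.01060594 -0.0201829   0.08411606] [ 0.00809209 -0.00717283  0.09125325]
0.06 0.1 4056 world min [ 0.424 -0.694  0.06 ] max [0.805 0.203 0.1  ]
0.1 0.2 13430 world min [ 0.507 -0.71   0.1  ] max [0.82  0.188 0.171]
0.2 0.3 573 world min [ 0.765 -0.237  0.281] max [ 0.853 -0.15   0.3  ]
0.3 0.6 7312 world min [ 0.527 -0.251  0.3  ] max [ 0.807 -0.133  0.417]
red [-0.00045766 -0.05876165  0.05450027]
side 189 min [-0.00964877 -0.02067185  0.0640262 ] max [ 0.01034268 -0.00238619  0.08984316] top 84 [ 0.00015398 -0.01333125  0.08714569] [-0.00964877 -0.01945953  0.08314252] [ 0.01032221 -0.00238619  0.08984316]
0.06 0.1 10008 world min [ 0.426 -0.668  0.06 ] max [0.869 0.202 0.1  ]
0.1 0.2 23400 world min [ 0.513 -0.652  0.1  ] max [0.864 0.185 0.2  ]
0.2 0.3 3892 world min [ 0.668 -0.241  0.2  ] max [ 0.881 -0.155  0.3  ]
0.3 0.6 4952 world min [ 0.528 -0.252  0.3  ] max [ 0.809 -0.158  0.4  ]
red [ 0.00115511 -0.05813956  0.05431581]
```

View pics/topcrop.png

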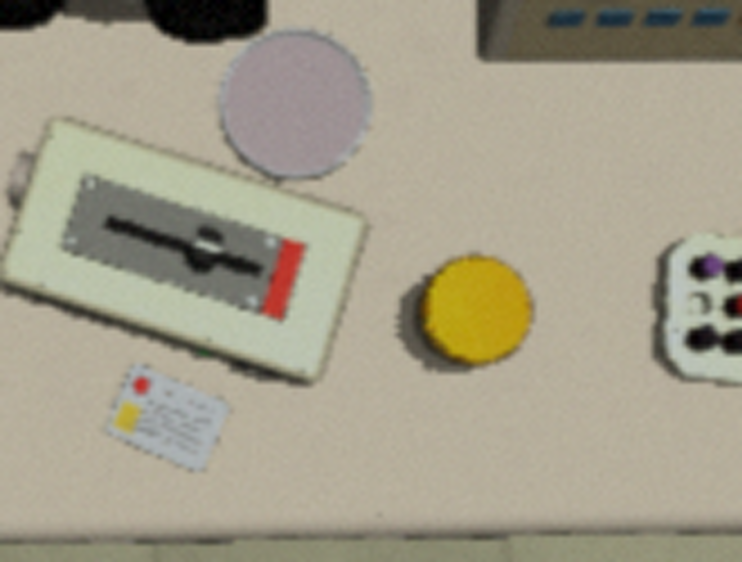

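View pics/sidecrop.png

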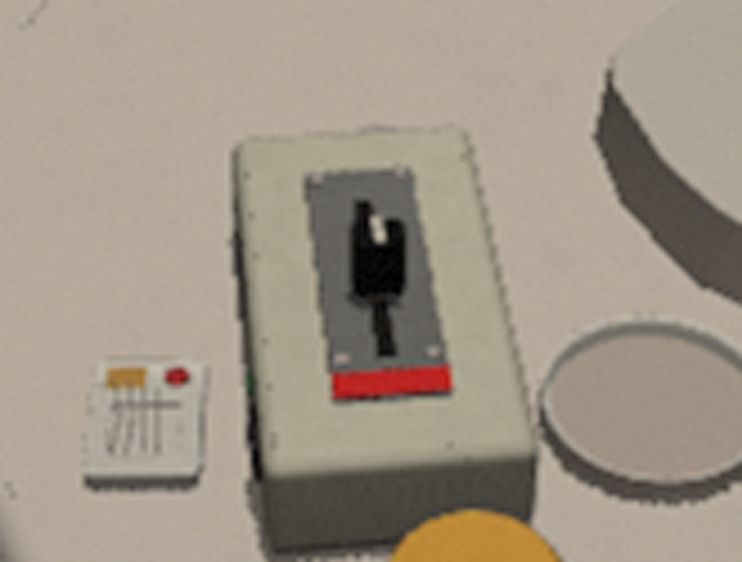

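```bash
cat >> h.py <<'E'
from scipy.spatial.transform import Rotation as Ro
yaw=np.deg2rad(71.14-90);c0=np.array([.4944,-.2265])
ex=np.array([np.cos(yaw),np.sin(yaw),0]);ey=np.array([-ex[1],ex[0],0]);ez=np.array([0,0,1.])
def ori(t,s):
    X=ex*np.sin(t)-ez*np.cos(t);Z=s*ey;Y=np.cross(Z,X)
    return Ro.from_matrix(np.c_[X,Y,Z]).as_euler("xyz")
def pt(by,z,bx=0.): return np.r_[c0,0]+ex*bx+ey*by+ez*z
E
python3 - <<'E'
from h import *
print(Ro.from_euler("xyz",observe()["tcp_rot"]).as_matrix().round(2))
for t in(0,.2,.4,.55):
  for s in(1,-1):
    print(t,s,[None if q is None else q.round(2) for q in (inverse_kinematics(pt(b,z),ori(t,s)) for b,z in((.03,.13),(-.065,.072),(.03,.22)))])
f=np.load("top0.npz");P=cloud("top",f["d"]);z=P[...,2]
m=(P[...,1]>-.02)&(P[...,1]<.5)&(P[...,0]<.62)&(f["d"]>0);print(z[m].max(),P[m][z[m]>.1].min(0),P[m][z[m]>.1].max(0))
E
```

```text
[[-0.    0.44  0.9 ]
 [-0.    0.9  -0.44]
 [-1.   -0.   -0.  ]]
0 1 [None, None, None]
0 -1 [array([-0.52,  0.12,  1.84, -0.  ,  1.18, -0.19]), array([-0.69,  0.22,  1.84, -0.  ,  1.08, -0.36]), array([-0.52,  0.03,  1.76, -0.  ,  1.35, -0.19])]
0.2 1 [None, array([-0.74,  0.09,  2.01,  0.1 ,  0.86,  2.67]), None]
0.2 -1 [array([-0.55, -0.03,  2.01,  0.05,  0.97, -0.24]), array([-0.74,  0.09,  2.01,  0.1 ,  0.86, -0.47]), array([-0.55, -0.13,  1.92,  0.05,  1.15, -0.23])]
0.4 1 [None, array([-0.8 , -0.02,  2.17,  0.29,  0.65,  2.47]), None]
0.4 -1 [array([-0.58, -0.17,  2.18,  0.14,  0.75, -0.34]), array([-0.8 , -0.02,  2.17,  0.29,  0.65, -0.67]), array([-0.58, -0.29,  2.09,  0.12,  0.95, -0.3 ])]
0.55 1 [array([-0.61, -0.26,  2.3 ,  0.27,  0.59,  2.68]), array([-0.85, -0.08,  2.28,  0.55,  0.52,  2.2 ]), None]
0.55 -1 [array([-0.61, -0.26,  2.3 ,  0.27,  0.59, -0.47]), array([-0.85, -0.08,  2.28,  0.55,  0.52, -0.95]), array([-0.61, -0.4 ,  2.22,  0.2 ,  0.8 , -0.39])]
0.12656405543136218 [0.5044407  0.05066501 0.10001961] [0.61997449 0.29783186 0.12656406]<stdin>:5: UserWarning: Gimbal lock detected. Setting third angle to zero since it is not possible to uniquely determine all angles.
```

```bash
python3 - <<'E'
from h import *
gripper_to(0.0,40)
p=pt(.03,.2,-.1);print(p,inverse_kinematics(p,ori(.4,-1)))
movep(p,ori(.4,-1))
s=observe();print(s["time_s"],s["eef_pos"],s["q"],s["ft_force"],s["opening"])
for n in("top","side"):
    im,d=get_image(n); cv2.imwrite(f"pics/{n}1.png",im[:,:,::-1])
E
```

```text
[ 0.40946658 -0.16578498  0.2       ] [-0.66249779 -0.58873125  2.33246198  0.14983257  1.02279095 -0.3872077 ]
3.475 [ 0.40980656 -0.16545655  0.20019964] [-0.66147392 -0.58837335  2.33192157  0.14994492  1.02284169 -0.38721047] [ 0.13291546 -0.02185319  0.52552933] -0.00017642576420147588
```

View pics/top1.png

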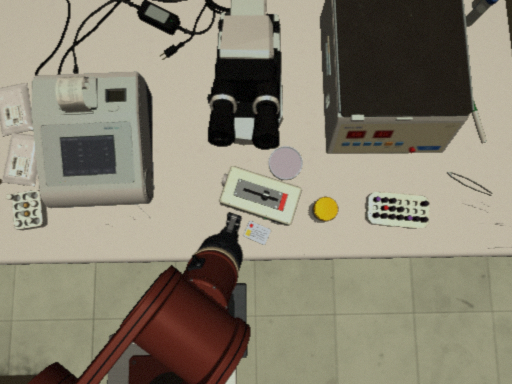

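View pics/side1.png

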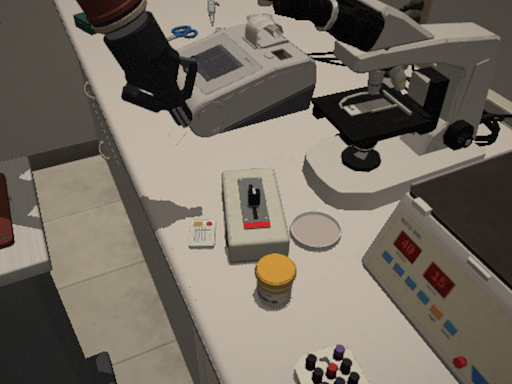

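The top view shows the arm at (225,245), clear of the microscope eyepieces, which end near (240,140). Nothing in the scene has moved. Next I go down on the far side of the lever and push it home.

```bash
cat >> h.py <<'E'
def step_push(b0,b1,z,db=.001,fmax=9,feed=.03):
    n=int(round(abs(b1-b0)/db));f0=observe()["ft_force"]@ey;out=[]
    for b in np.linspace(b0,b1,n+1)[1:]:
        st=move_l(pt(b,z),feed=feed,max_force=14)
        s=observe();f=s["ft_force"]@ey-f0;a=(s["eef_pos"]-np.r_[c0,0])@ey
        out.append(f"{a*1000:.1f}:{f:.1f}")
        if st or abs(f)>fmax: out.append("STOP");break
    print(" ".join(out),"t",s["time_s"]);return a
E
python3 - <<'E'
from h import *
Z=.074
movep(pt(.024,.13),ori(.4,-1))
print(move_l(pt(.024,Z),feed=.08,max_force=8)); hold(.2)
step_push(.024,-.035,Z)
im,d=get_image("side"); cv2.imwrite("pics/side2.png",im[100:280,150:390,::-1].repeat(3,0).repeat(3,1))
E
```

```text
False
22.9:1.1 21.9:1.4 20.9:0.9 19.9:0.3 18.9:0.6 17.9:0.3 16.9:0.4 16.0:-0.3 15.0:0.8 13.9:1.0 12.9:0.6 11.9:0.7 10.9:1.6 9.9:-0.1 8.9:1.5 7.9:0.6 6.9:1.3 5.9:0.9 5.2:3.0 4.2:4.4 3.1:5.0 2.2:4.8 0.8:3.3 -0.6:0.2 -1.3:0.4 -2.1:1.5 -3.0:0.2 -4.1:0.8 -5.1:0.3 -6.0:0.3 -6.8:1.5 -7.8:4.7 -8.9:4.9 -9.8:5.5 -11.2:3.3 -12.6:1.8 -13.3:1.6 -14.1:1.3 -15.0:0.8 -16.1:1.1 -17.0:0.7 -18.1:1.7 -18.3:6.3 -18.4:10.1 STOP t 16.1833
```

View pics/side2.png

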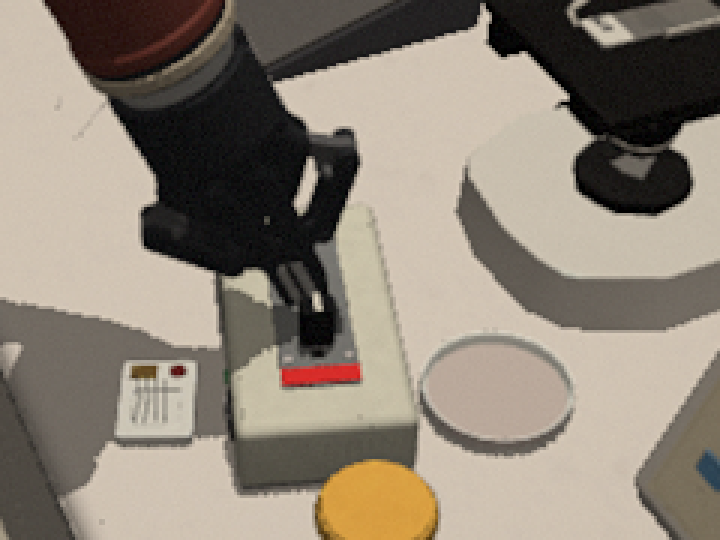

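The picture shows the lever knob at (315,320) beside the red bar (320,373). By feel I counted two clicks and then a hard stop at -18.3 mm, against -18 expected. Next I cross over and push back from the red end.

```bash
python3 - <<'E'
from h import *
Z=.074
move_l(pt(-.012,Z),feed=.05);move_l(pt(-.012,.13),feed=.1);move_l(pt(-.064,.13),feed=.1)
print(move_l(pt(-.064,Z),feed=.08,max_force=8)); hold(.2)
step_push(-.064,-.030,Z)
E
```

```text
False
-63.0:-0.9 -61.9:-0.8 -60.9:-1.0 -59.9:-0.6 -59.0:-1.2 -58.0:-0.6 -56.9:-0.8 -55.9:-0.8 -54.9:-1.3 -54.0:-0.9 -53.3:-3.2 -52.2:-4.7 -51.1:-5.2 -50.3:-6.6 -48.7:-1.4 -47.3:-1.0 -46.7:-0.8 -45.9:-0.2 -44.9:-1.1 -43.9:-1.1 -42.9:-0.6 -42.1:-2.3 -41.3:-3.9 -40.2:-4.1 -39.1:-4.3 -38.2:-4.9 -36.7:-1.6 -35.3:-0.9 -34.7:-1.0 -33.9:-1.8 -32.9:-1.7 -31.9:-1.3 -30.9:-1.0 -30.0:-0.8 t 27.4667
```

Two clicks felt so far, at about -49.5 and -37.5 mm. The third should come at about -25.5 mm.

```bash
python3 - <<'E'
from h import *
Z=.074
step_push(-.030,-.0235,Z)
hold(.4)
E
```

```text
-29.2:-3.2 -28.1:-3.5 -27.0:-3.5 -25.9:-4.8 -23.8:0.2 -23.1:-0.3 t 28.9667
```

Third click felt. Now I back off and check.

```bash
python3 - <<'E'
from h import *
move_l(pt(-.04,.074),feed=.05);move_l(pt(-.04,.15),feed=.1);move_l(pt(-.03,.22,-.12),feed=.15)
movep([.38,.1,.25],ori(.4,-1))
hold(.3)
s=observe();print(s["time_s"],s["ft_force"],s["joint_velocities"].round(3))
for n in("top","side"):
    im,d=get_image(n);cv2.imwrite(f"pics/{n}3.png",im[:,:,::-1]);P=cloud(n,d)
    B=np.stack([(P-np.r_[c0,0])@ex,(P-np.r_[c0,0])@ey,P[...,2]],-1)
    t=(abs(B[...,0])<.03)&(abs(B[...,1])<.06)&(B[...,2]>.083)&(B[...,2]<.12)
    print(n,t.sum(),B[t].mean(0),B[t].min(0),B[t].max(0))
    i=im.astype(int);ye=(i[...,0]>150)&(i[...,2]<80)&(i[...,1]>100)&(P[...,2]>.05)&(P[...,2]<.08)&(abs(B[...,1])<.25)
    print("cup",P[ye].mean(0))
    o=np.load(n+"0.npz")["im"].astype(int);df=(abs(i-o).max(2)>60).astype(np.uint8)
    m=df&((abs(B[...,0])<.17)&(abs(B[...,1])<.25)&(B[...,2]<.12));v,u=np.nonzero(m)
    print("changed px near box",len(u),(u.min(),u.max(),v.min(),v.max()) if len(u) else"")
E
```

```text
33.3583 [ 0.15387617 -1.06991398 -0.6305996 ] [ 0.006 -0.    -0.001  0.001 -0.001  0.002]
top 47 [-0.00146624 -0.00188905  0.08789471] [-0.01126278 -0.0087175   0.08423807] [0.00842524 0.00491828 0.0911285 ]
cup [ 0.45546423 -0.38689094  0.06866961]
changed px near box 39 (np.int64(257), np.int64(268), np.int64(189), np.int64(199))
side 87 [ 0.00051055 -0.00146908  0.08679602] [-0.00912008 -0.00852455  0.08304375] [0.01010283 0.01000146 0.08985626]
cup [ 0.45656628 -0.38844324  0.06843981]
changed px near box 66 (np.int64(248), np.int64(259), np.int64(184), np.int64(205))
```

View pics/side3.png

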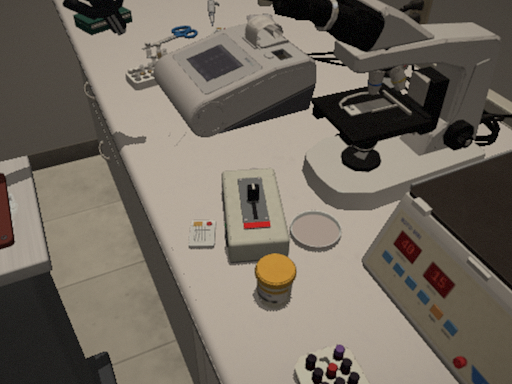

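View pics/top3.png

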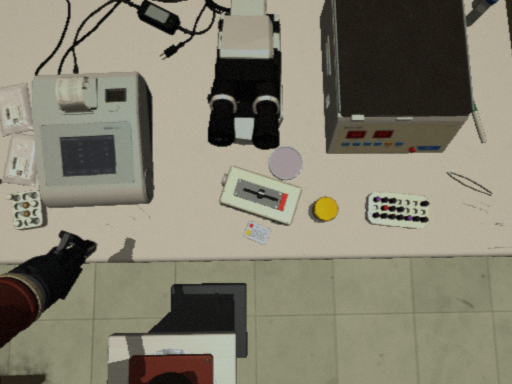

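The lever has moved 12 mm from its start (by -13.5 to -1.7 mm), which puts q at about 0.034–0.036, in the third notch. In the side view the knob is at (253,190). The cup, dish and cartridge are unchanged, and the arm is clear.

```bash
python3 -c "
from plant import *
job_done()"
```

```text
the job is handed in; nothing more can be done
```

The lever is seated in the third notch, and I handed the job in after about 33 s of the 67 s allowed. `job_done()` gave no verdict.

- **To home:** with the gripper shut, I pushed the lever to the red-marked end from its far side. I felt two clicks, then a hard stop of about 10 N at -18.3 mm (expected -18).
- **To the third notch:** I pushed back from the red side and felt three force drops, 12 mm apart as they should be, then backed off. I only ever pushed one side of the lever at a time.
- **Lever position:** both cameras put the knob 1.5 to 1.9 mm short of the third notch. They read about 1.5 mm short of a notch before I started too, so this looks like camera calibration error. The knob moved 12 mm (one notch) from its starting notch.
- **Bystanders:** the cup measured within 0.1 mm of where it stood. In both camera views, the only pixels near the box that changed were at the lever, so the dish and cartridge had not moved either.
- **Robot:** the arm was clear of everything at the end.

No check failed.

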